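# Latch the two-part casting mould shut

### The job

Close the two-part mould: push the blue half up against the aluminium half, throw the red latch lever right over so that its steel claw drops behind the keeper bar on the blue half, then swing the lever back and press it down over centre until it lies flat and holds the mould shut. Leave the other things on the worktop where they are.

Things in the scene. Friction and masses are not known exactly. Their poses are not given: they have to be found in the camera images.
- mould: Two-part casting mould bolted down on a dark base plate 225x120x10 mm: plain aluminium fixed half and blue sliding half, both 100 wide, tops at z 0.060. Origin on the worktop below the red lever's hinge. x axis: along the mould, blue to aluminium; y: along the lever's hinge pin; z up. Aluminium half: x -0.020 to 0.080. Blue half when shut: x -0.081 to -0.021. The latch lies on top along y = 0.
- hinge_axis (a point): Hinge of the red lever: the mould's x = 0, y = 0, height 0.073, between two steel ears 42 mm apart overall that rise to z 0.078.
- half (a joint): Opening of the blue half, m: 0 = shut, grows as it slides away along the mould's -x, to 0.036 at most. Stays where left (1.5 N friction), but two brass spring pins in the joint stand 5 mm proud: pushing it in past 0.005 takes up to 15 N more and it springs back to about 0.005 when let go. Only the shut latch holds it at 0.
- push_face (a point): Middle of the outer end face of the blue half (face 100 wide, z 0.012 to 0.060), at z 0.040; pushed along the mould's +x to close it.
- keeper (a point): Keeper: steel bar 6 mm thick at height 0.071, lying across the top of the blue half between two posts 27 mm apart (tops at z 0.0755). Moves with the blue half.
- lever (a joint): Red lever, rad, about hinge_axis: 0 = flat on the aluminium half, pointing along the mould's +x (shut); pi/2 upright; 2.09 = stop, thrown over towards the keeper. Stiff hinge: stays where left (about 0.5 N at the tip). With the claw hooked, swinging it below about 1.1 draws the blue half shut (under 5 N at the tip); below about 0.2 it passes over centre and holds itself down.
- lever_tip (a point): Free end of the red lever (plate 30 wide, 4 thick), 72 mm from the hinge. When shut the lever's upper face is at z 0.067.
- claw (a joint): Steel claw, rad, hinged on the lever 15 mm from the lever's hinge: 2.95 = folded back along the lever; equal to the lever's value when the claw is level, pointing at the keeper; about 0 when hooked and shut. Loose hinge: stays folded until the lever is thrown past about 1.9, then drops by its own weight towards the keeper.
- claw_nose (a point): Down-turned nose (20 wide, 14 deep, 4 thick) at the claw's end, 56 mm from the claw's hinge. It drops behind the keeper (on its -x side) only if the blue half stands at less than about 0.010 and the lever is at its stop; else it lands on or short of the bar.
- wood_block: Bystander: plain brown wood block 40x85x34 mm; origin at the centre of its underside.
- yoghurt_cup: Bystander: white paper cup with a red band, 96 mm wide, 108 mm high; origin at the centre of its underside.
- brass_brush: Bystander: thin brush with a wooden handle, 132 mm long, lying flat; origin at the centre of its underside.
- tweezers: Bystander: steel tweezers 126 mm long, lying flat; origin at the centre of its underside.
- spare_clip_0: Bystander: small black binder clip, 19x46x13 mm; origin at the centre of its underside.
- spare_clip_1: Bystander: second small black binder clip, 19x46x13 mm; origin at the centre of its underside.

How it is judged:
At the end, for the whole second after the job is handed in: The lever lies flat (within 0.12 rad of fully down) and still, the claw is over the keeper (nose within 12 mm of the bar, claw joint under 0.2 rad), and the blue half is held within 2 mm of shut (value of joint lever below 0.12 rad and value of joint half below 0.002 m and value of joint claw below 0.2 rad and velocity of joint lever below 0.05 rad/s and distance between claw_nose and keeper below 0.012 m); the robot touches nothing.
It fails at once if a bystander is moved more than 30 mm (distance of any of wood_block, yoghurt_cup, brass_brush, tweezers, spare_clip_0, spare_clip_1 from where it was at the start of the episode above 0.03 m).
It also fails if it takes over 48 s, if anything falls off the work surface, if the arm or the gripper's body presses on something with over 40 N, if the wrist force passes 120 N, or if a joint passes its speed limit or range.

### The arm

A 7-joint arm with a two-finger parallel gripper is mounted at the origin on a cart in front of the work surface, level with it; the furniture and walls round the work are solid. World frame = base frame: x ahead of the robot, y to its left, z up, the work surface at z = 0. Lengths are in m, angles in rad, forces in N, time in s.
With the tool pointing down it reaches from about 0.35 to 0.9 m from the base axis. Payload 8.1 kg.
Tool frame: the origin (TCP) lies at the very end of the fingers, on their centre line; the grasp point (between the pads) lies 19 mm behind it (ctrl.grasp_offset is the distance from the TCP to the grasp point, in m); z points along the fingers, y is the line along which they close (so a half turn about z gives the same grasp; the last joint's range is limited). The gripper opens to 92 mm and grips with 3 to 60 N. Pads are 19 mm wide; open, the fingers measure 130 mm over their backs; the gripper's body (75 mm by 190 mm) begins 47 mm behind the grasp point.
Start: joints at [-1.292, 0.434, 0.025, 1.573, -0.012, 1.134, -0.075], TCP at [0.233, 0.58, 0.227] pointing down, gripper open.
Joint ranges: [-2.62, 2.62], [-0.44, 2.09], [-1.27, 1.32], [0.08, 2.57], [-1.32, 4.46], [0.12, 2], [-2.74, 2.74]. Speed limits (rad/s): [2.22, 2.22, 3.01, 3.01, 3.14, 3.14, 3.14].

### API

Orientations are given as a unit quaternion [x, y, z, w].
In Python, from workcell import ctrl gives the robot as it stands. The module is installed in compiled form; this text tells all that it offers.
- The arm moves only by the tool drive_tool, never from a script. Its argument "moves" is a list of rows, each an object of numbers: "dx", "dy", "dz": the shift along the tool's x, y, z in cm; "yaw": the turn about the tool's z in degrees. A call has 1 to 20 rows; each row shifts and turns the commanded pose from where the row before left it, along the tool's axes as they then stand; what a row does not reach is not made up. A row lasts 1/12 s, in which the tool goes at most 41.7 mm and 7.16 degrees, less where a joint would pass 70% of its speed; a pose out of reach is approached as far as the arm can. A call is refused whole if a number of a shift passes 4.17 or a number of a turn 7.16, either way. A call with a gripper value outside its range is refused whole. "claw" is the closure, from -1 (fully open) to 1 (shut), so that 0 is half open, set as the call begins (left out, the last holds). The fingers move at their own pace and stop on an object; "newtons" is the grip in N (left out, the last holds). Time passes only in rows, so rows that do not move let the fingers close. It gives the time, the measured TCP pose, the force, the opening and the grip force at its end, in the units of the state.
- ctrl.get_state(): the state, without advancing time (a new reading comes with each control period).
- ctrl.snapshot(name): name is "scene" or "top" or "wrist"; returns a dict with "pixels" (420x560x3 uint8, red, green, blue), "depth" (420x560 float32, m along the optical axis (not along the pixel's ray), 0 where there is no reading), "vertical_fov" (degrees; the focal length in pixels is half the picture's height over the tangent of half this angle, whatever the lens; pixels are square), "cx", "cy" (the principal point, pixels), "rvec" (rotation vector, rad) and "tvec" (3), from world to camera coordinates, as OpenCV has them; the wrist camera has in their place "hand_eye" (4x4, takes a point from camera to tool coordinates, whose origin is the TCP and whose axes are the flange's). Camera axes: x right, y down, z forward; pixel columns grow to the right and rows downward; lengths in m; the calibration is good to about 2 mm. The wrist camera is an equidistant fisheye: a pixel r from the principal point sees the ray r / f radians off the axis. A picture is of the moment at which its call begins: read the wrist's pose just before it.
- ctrl.finish_job(): hands the job in; it is judged then, once.
The state is a dict: "clock": time; "joints": joint angles; "joint_vel": joint speeds; "joint_torque": joint torques, N m; "tcp_pos": TCP position; "tcp_rot": TCP orientation; "wrist_force": force on the tool from outside, world axes, zero at the start; "wrist_torque": the same for the moment, N m; "opening": finger opening in m; "grip_force": force on a finger pad.
Only numpy, scipy, OpenCV 4.12 (cv2) and the standard library are available. Lean on these libraries where they do the work, as an engineer would, in place of code of your own. Each camera call takes 0.05 s, during which the arm holds its last target. There are 200 camera calls.

## Working session

There is one attempt and no reset: what is moved stays moved. The work goes in short steps, Python scripts to look and compute and a tool call to move; the robot and the scene stay as the last step left them, time stands still between calls to the robot, and variables do not carry over. Pictures are saved under pics/ and viewed, at most 10 in all, crops included, and the job is handed in when it is done.

Besides the shell and the picture viewer there is one more tool, called after "Request:" as a command line: name --argument value ..., lists and objects as JSON in quotes. drive_tool: Moves the arm, as the interface text tells. Its arguments: {"type":"object","properties":{"moves":{"type":"array","items":{"type":"object","properties":{"dx":{"type":"number"},"dy":{"type":"number"},"dz":{"type":"number"},"yaw":{"type":"number"}}}},"claw":{"type":"number"},"newtons":{"type":"number"}},"required":["moves"]}

```bash
mkdir -p pics; cat > h.py <<'E'
import numpy as np, cv2
from workcell import ctrl
def world(s):
    """per-pixel world coords for fixed cameras"""
    h,w=s['depth'].shape; f=h/2/np.tan(np.radians(s['vertical_fov'])/2)
    v,u=np.mgrid[:h,:w]; z=s['depth']
    P=np.stack([(u-s['cx'])/f*z,(v-s['cy'])/f*z,z],-1)
    R=cv2.Rodrigues(np.array(s['rvec'],float))[0]
    return (P-np.array(s['tvec']).ravel())@R
def save(s,n): cv2.imwrite(n,s['pixels'][...,::-1])
E
python3 - <<'E'
from h import *
import pickle
st=ctrl.get_state(); print({k:np.round(v,3) for k,v in st.items()})
for n in ('top','scene'):
    s=ctrl.snapshot(n); save(s,f'pics/{n}0.png'); pickle.dump(s,open(n+'0.pkl','wb'))
    W=world(s); print(n,W[210,280],-cv2.Rodrigues(np.array(s['rvec'],float))[0].T@np.array(s['tvec']).ravel())
E
```

```text
{'clock': np.float64(0.0), 'joints': array([-1.292,  0.435,  0.025,  1.574, -0.012,  1.134, -0.075]), 'joint_vel': array([ 0.001, -0.001,  0.   ,  0.001, -0.001, -0.001, -0.001]), 'joint_torque': array([ 2.0000e-03, -6.6786e+01,  9.8600e-01, -3.1446e+01, -6.0000e-02,
        4.3000e-02,  0.0000e+00]), 'tcp_pos': array([0.233, 0.579, 0.226]), 'tcp_rot': array([ 0.19 ,  0.982, -0.001, -0.   ]), 'wrist_force': array([-0.316,  0.588,  1.134]), 'wrist_torque': array([ 0.025, -0.044,  0.027]), 'grip_force': np.float64(0.0), 'opening': np.float64(0.092)}
top [ 0.57857112 -0.01326184  0.16369118] [ 0.37267366 -0.01898882  1.50474984]
scene [ 0.55073482 -0.04235458  0.09804319] [ 0.04518929 -0.50422871  0.86682558]
```

View pics/top0.png

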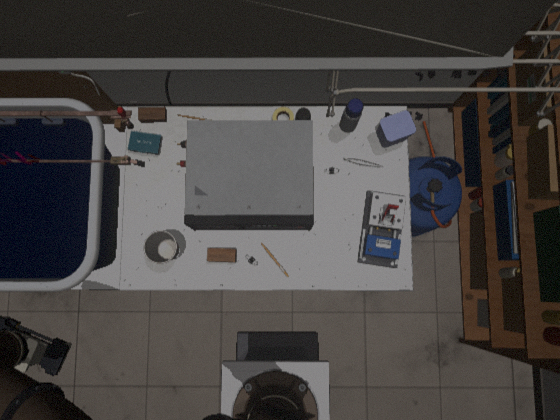

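View pics/scene0.png

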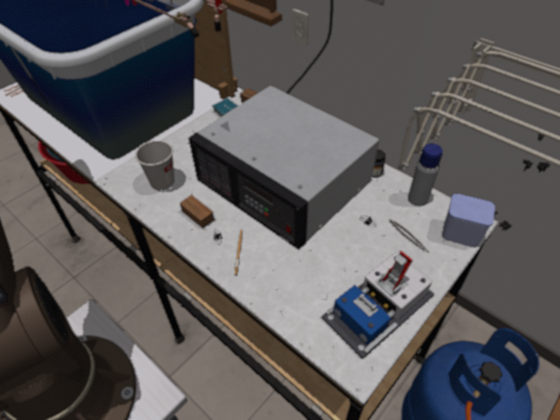

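The top view shows the mould at about (383,230): blue half near the robot at (383,246), aluminium half further away at (388,212). The lever stands partly upright at (390,212). Next I'll measure the pose.

```bash
python3 - <<'E'
from h import *
import pickle
for n,(u0,u1,v0,v1) in {'top':(350,415,185,275),'scene':(320,440,240,350)}.items():
    s=pickle.load(open(n+'0.pkl','rb')); W=world(s); im=s['pixels'].astype(int)
    m=np.zeros(W.shape[:2],bool); m[v0:v1,u0:u1]=1; m&=s['depth']>0
    hsv=cv2.cvtColor(s['pixels'],cv2.COLOR_RGB2HSV).astype(int)
    blue=m&(hsv[...,0]>100)&(hsv[...,0]<125)&(hsv[...,1]>120)&(hsv[...,2]>60)&(abs(W[...,2]-.06)<.006)
    red=m&((hsv[...,0]<8)|(hsv[...,0]>172))&(hsv[...,1]>130)&(hsv[...,2]>70)
    top=m&(abs(W[...,2]-.06)<.006)&~red
    al=top&(hsv[...,1]<60)
    base=m&(W[...,2]>.003)
    for k,q in dict(blue=blue,al=al,top=top,base=base,red=red).items():
        r=cv2.minAreaRect(W[q][:,:2].astype(np.float32)); print(n,k,q.sum(),np.round(W[q].mean(0),4),np.round(r[0],4),np.round(r[1],4),round(r[2],1))
    print(np.round(W[red][np.argsort(W[red][:,2])][[0,-1]],4))
    c=cv2.resize(s['pixels'][v0:v1,u0:u1],None,fx=6,fy=6,interpolation=cv2.INTER_CUBIC); cv2.imwrite(f'pics/c{n}.png',c[...,::-1])
E
```

```text
top blue 426 [ 0.4846 -0.3126  0.06  ] [ 0.4871 -0.3126] [0.097  0.0581] 81.1
top al 973 [ 0.584  -0.3267  0.0605] [ 0.5528 -0.3237] [0.1008 0.1875] 81.1
top top 1485 [ 0.5501 -0.3219  0.0603] [ 0.5517 -0.3235] [0.1008 0.1899] 81.1
top base 3239 [ 0.5397 -0.3139  0.0438] [ 0.544  -0.3195] [0.1878 0.2747] 89.6
top red 20 [ 0.592  -0.3288  0.1346] [ 0.5866 -0.3281] [0.0242 0.0164] 83.5
[[ 0.5798 -0.3158  0.0981]
 [ 0.5949 -0.3225  0.1487]]
scene blue 999 [ 0.4811 -0.3204  0.06  ] [ 0.4865 -0.3173] [0.0983 0.0607] 81.8
scene al 1742 [ 0.5747 -0.336   0.0607] [ 0.5556 -0.3269] [0.1012 0.1812] 81.4
scene top 2854 [ 0.5388 -0.3295  0.0605] [ 0.5509 -0.3262] [0.1012 0.1906] 81.4
scene base 6166 [ 0.5299 -0.3316  0.0482] [ 0.5801 -0.3092] [0.2812 0.2629] 40.4
scene red 102 [ 0.5837 -0.3375  0.1142] [ 0.5795 -0.3302] [0.0311 0.0347] 82.4
[[ 0.5645 -0.3125  0.0716]
 [ 0.5916 -0.3387  0.144 ]]
```

View pics/cscene.png

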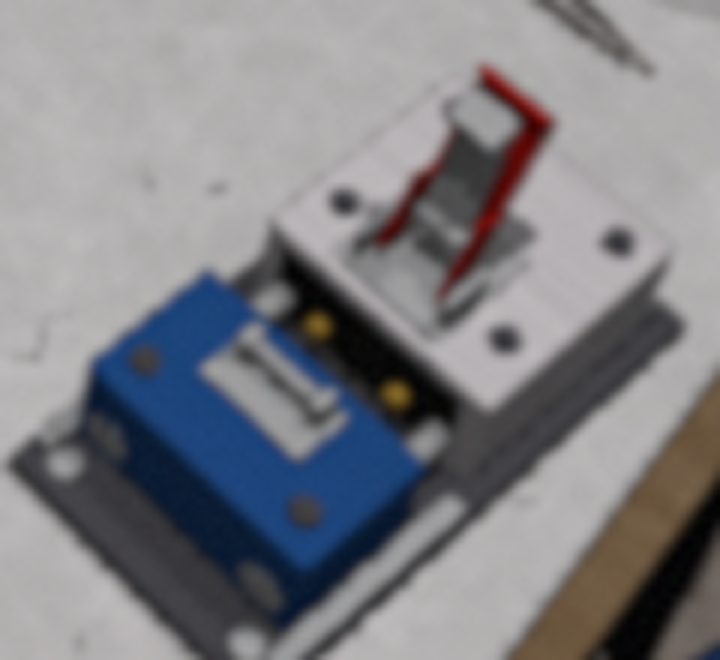

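The zoomed view shows the blue half open, with the two brass pins visible. The lever stands at about 1.2 rad with the claw folded on its near face. Fitted pose: the mould x axis points at -8.7°, the origin is near (0.566, -0.327), and the opening is about 0.0295. I'll set off with the fingers closed.

Request:
drive_tool --moves '[{"yaw":-6.6},{"yaw":-6.6},{"dx":-2.47,"dy":-3.1},{"dx":-2.47,"dy":-3.1},{"dx":-2.47,"dy":-3.1},{"dx":-2.47,"dy":-3.1},{"dx":-2.47,"dy":-3.1},{"dx":-2.47,"dy":-3.1},{"dx":-2.47,"dy":-3.1},{"dx":-2.47,"dy":-3.1},{"dx":-2.47,"dy":-3.1},{"dx":-2.47,"dy":-3.1},{"dx":-2.47,"dy":-3.1},{},{}]' --claw 1 --newtons 20

```text
schema error: expected keys dx, dy, dz, yaw
```

Request:
drive_tool --moves '[{"dx":-0.51,"dy":-3.86},{"dx":-0.51,"dy":-3.86},{"dx":-0.51,"dy":-3.86},{"dx":-0.51,"dy":-3.86},{"dx":-0.51,"dy":-3.86},{"dx":-0.51,"dy":-3.86},{"dx":-0.51,"dy":-3.86},{"dx":-0.51,"dy":-3.86},{"dx":-0.51,"dy":-3.86},{"dx":-0.51,"dy":-3.86},{"dx":-0.51,"dy":-3.86},{"dx":-0.51,"dy":-3.86},{"dx":-0.51,"dy":-3.86},{},{}]'

```text
schema error: expected keys dx, dy, dz, yaw
```

Request:
drive_tool --moves '[{"dx":0,"dy":0,"dz":0,"yaw":-6.6},{"dx":0,"dy":0,"dz":0,"yaw":-6.6},{"dx":-2.47,"dy":-3.1,"dz":0,"yaw":0},{"dx":-2.47,"dy":-3.1,"dz":0,"yaw":0},{"dx":-2.47,"dy":-3.1,"dz":0,"yaw":0},{"dx":-2.47,"dy":-3.1,"dz":0,"yaw":0},{"dx":-2.47,"dy":-3.1,"dz":0,"yaw":0},{"dx":-2.47,"dy":-3.1,"dz":0,"yaw":0},{"dx":-2.47,"dy":-3.1,"dz":0,"yaw":0},{"dx":-2.47,"dy":-3.1,"dz":0,"yaw":0},{"dx":-2.47,"dy":-3.1,"dz":0,"yaw":0},{"dx":-2.47,"dy":-3.1,"dz":0,"yaw":0},{"dx":-2.47,"dy":-3.1,"dz":0,"yaw":0},{"dx":0,"dy":0,"dz":0,"yaw":0},{"dx":0,"dy":0,"dz":0,"yaw":0}]' --claw 1 --newtons 20

```text
clock: 1.35
tcp_pos: [0.4509, 0.1994, 0.2266]
tcp_rot: [0.078, 0.997, -0.0, 0.0]
wrist_force: [-0.3, -0.1, -0.8]
opening: 0.0009
grip_force: 0.0
```

Request:
drive_tool --moves '[{"dx":-0.51,"dy":-3.86,"dz":0,"yaw":0},{"dx":-0.51,"dy":-3.86,"dz":0,"yaw":0},{"dx":-0.51,"dy":-3.86,"dz":0,"yaw":0},{"dx":-0.51,"dy":-3.86,"dz":0,"yaw":0},{"dx":-0.51,"dy":-3.86,"dz":0,"yaw":0},{"dx":-0.51,"dy":-3.86,"dz":0,"yaw":0},{"dx":-0.51,"dy":-3.86,"dz":0,"yaw":0},{"dx":-0.51,"dy":-3.86,"dz":0,"yaw":0},{"dx":-0.51,"dy":-3.86,"dz":0,"yaw":0},{"dx":-0.51,"dy":-3.86,"dz":0,"yaw":0},{"dx":-0.51,"dy":-3.86,"dz":0,"yaw":0},{"dx":-0.51,"dy":-3.86,"dz":0,"yaw":0},{"dx":-0.51,"dy":-3.86,"dz":0,"yaw":0},{"dx":0,"dy":0,"dz":0,"yaw":0},{"dx":0,"dy":0,"dz":0,"yaw":0}]'

```text
clock: 2.6
tcp_pos: [0.4398, -0.3052, 0.2263]
tcp_rot: [0.077, 0.997, -0.0, -0.0]
wrist_force: [-0.1, 0.3, 0.0]
opening: 0.0005
grip_force: 0.0
```

```bash
cat >> h.py <<'E'
a=np.radians(-8.7); MX=np.array([np.cos(a),np.sin(a)]); MY=np.array([-MX[1],MX[0]]); O=np.array([.5664,-.3272])
def mould(p): d=np.asarray(p)[...,:2]-O; return np.stack([d@MX,d@MY,np.asarray(p)[...,2]],-1)
def wristworld(s,st):
    from scipy.spatial.transform import Rotation as R
    h,w=s['depth'].shape; f=h/2/np.tan(np.radians(s['vertical_fov'])/2)
    v,u=np.mgrid[:h,:w]; x=u-s['cx'];y=v-s['cy']; r=np.hypot(x,y)+1e-9; t=r/f; z=s['depth']
    P=np.stack([np.tan(t)*x/r*z,np.tan(t)*y/r*z,z],-1); H=np.array(s['hand_eye'])
    return R.from_quat(st['tcp_rot']).apply((P.reshape(-1,3)@H[:3,:3].T+H[:3,3])).reshape(P.shape)+st['tcp_pos']
E
python3 - <<'E'
from h import *
st=ctrl.get_state(); s=ctrl.snapshot('wrist'); save(s,'pics/w1.png')
W=wristworld(s,st); M=mould(W); print(st['tcp_pos'],mould(st['tcp_pos']))
hsv=cv2.cvtColor(s['pixels'],cv2.COLOR_RGB2HSV).astype(int)
near=(np.abs(M[...,1])<.08)&(np.abs(M[...,0])<.15)&(s['depth']>0)
blue=near&(hsv[...,0]>100)&(hsv[...,0]<125)&(hsv[...,1]>120)&(abs(W[...,2]-.06)<.006)
al=near&(M[...,0]>-.01)&(abs(W[...,2]-.06)<.006)
red=near&((hsv[...,0]<8)|(hsv[...,0]>172))&(hsv[...,1]>130)&(W[...,2]>.07)
for q in (blue,al,red):
    if q.sum()>20: r=cv2.minAreaRect(M[q][:,:2].astype(np.float32)); print(q.sum(),np.round(r[0],4),np.round(r[1],4),round(r[2],1),np.round(np.percentile(M[q],[1,99],axis=0),4).tolist())
E
```

```text
[ 0.43979284 -0.30519142  0.22625481] [-0.12847944  0.00260464  0.22625481]
3301 [-0.0809 -0.0009] [0.0595 0.0978] 0.1 [[-0.1098, -0.0488, 0.0557], [-0.0533, 0.047, 0.0609]]
```

View pics/w1.png

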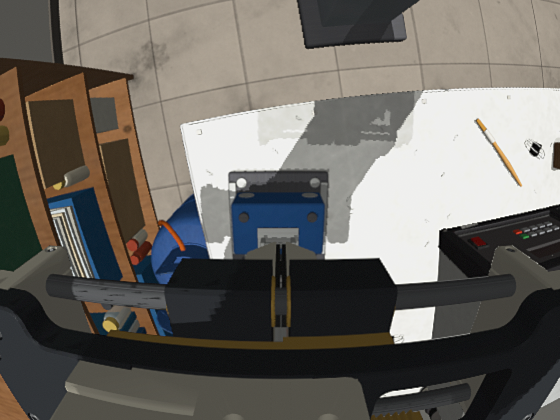

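The wrist view shows the blue half straight ahead, with its top at about (278,222). It confirms the pose to about 1 mm, with the outer face at mould x = -0.111. Now I'll back off slightly and descend.

Request:
drive_tool --moves '[{"dx":1.2,"dy":-0.3,"dz":0,"yaw":0},{"dx":0,"dy":0,"dz":3.5,"yaw":0},{"dx":0,"dy":0,"dz":3.5,"yaw":0},{"dx":0,"dy":0,"dz":3.5,"yaw":0},{"dx":0,"dy":0,"dz":3.5,"yaw":0},{"dx":0,"dy":0,"dz":3.5,"yaw":0},{"dx":0,"dy":0,"dz":1.3,"yaw":0},{"dx":0,"dy":0,"dz":0,"yaw":0},{"dx":0,"dy":0,"dz":0,"yaw":0}]'

```text
clock: 3.4
tcp_pos: [0.4272, -0.3037, 0.0388]
tcp_rot: [0.075, 0.997, 0.001, -0.001]
wrist_force: [0.2, -0.4, 0.5]
opening: 0.0001
grip_force: 0.0
```

Request:
drive_tool --moves '[{"dx":-1,"dy":0,"dz":0,"yaw":0},{"dx":-0.7,"dy":0,"dz":0,"yaw":0},{"dx":-0.7,"dy":0,"dz":0,"yaw":0},{"dx":-0.7,"dy":0,"dz":0,"yaw":0},{"dx":-0.7,"dy":0,"dz":0,"yaw":0},{"dx":0,"dy":0,"dz":0,"yaw":0},{"dx":0,"dy":0,"dz":0,"yaw":0}]'

```text
clock: 3.98
tcp_pos: [0.4659, -0.3112, 0.0388]
tcp_rot: [0.075, 0.997, -0.0, 0.0]
wrist_force: [0.1, -0.0, 0.0]
opening: 0.0005
grip_force: 0.0
```

Request:
drive_tool --moves '[{"dx":-0.3,"dy":0,"dz":0,"yaw":0},{"dx":-0.3,"dy":0,"dz":0,"yaw":0},{"dx":0,"dy":0,"dz":0,"yaw":0}]'

```text
clock: 4.23
tcp_pos: [0.4708, -0.312, 0.0386]
tcp_rot: [0.076, 0.997, 0.0, -0.0]
wrist_force: [-2.7, 0.3, 2.5]
opening: 0.0004
grip_force: 1.0
```

Request:
drive_tool --moves '[{"dx":-0.2,"dy":0,"dz":0,"yaw":0},{"dx":0,"dy":0,"dz":0,"yaw":0}]'

```text
clock: 4.4
tcp_pos: [0.4718, -0.3122, 0.0385]
tcp_rot: [0.076, 0.997, 0.0, -0.001]
wrist_force: [-4.4, 1.0, 3.0]
opening: 0.0
grip_force: 2.5
```

Request:
drive_tool --moves '[{"dx":-0.3,"dy":0,"dz":0,"yaw":0},{"dx":0,"dy":0,"dz":0,"yaw":0}]'

```text
clock: 4.57
tcp_pos: [0.4734, -0.3124, 0.0384]
tcp_rot: [0.076, 0.997, 0.001, -0.002]
wrist_force: [-9.4, 1.6, 8.3]
opening: 0.0004
grip_force: 4.9
```

Request:
drive_tool --moves '[{"dx":2,"dy":0,"dz":0,"yaw":0},{"dx":1,"dy":0,"dz":-3,"yaw":0},{"dx":0,"dy":0,"dz":-4,"yaw":0},{"dx":0,"dy":0,"dz":-4,"yaw":0},{"dx":0,"dy":0,"dz":0,"yaw":0},{"dx":0,"dy":0,"dz":0,"yaw":0}]'

```text
clock: 5.07
tcp_pos: [0.4481, -0.3091, 0.1513]
tcp_rot: [0.076, 0.997, -0.001, 0.003]
wrist_force: [0.7, 0.2, -1.0]
opening: 0.0003
grip_force: 0.0
```

```bash
cat > m.py <<'E'
from h import *
def measure(n):
    s=ctrl.snapshot(n); W=world(s); M=mould(W)
    hsv=cv2.cvtColor(s['pixels'],cv2.COLOR_RGB2HSV).astype(int)
    near=(np.abs(M[...,1])<.08)&(np.abs(M[...,0])<.16)&(s['depth']>0)
    blue=near&(hsv[...,0]>100)&(hsv[...,0]<125)&(hsv[...,1]>120)&(hsv[...,2]>60)&(abs(W[...,2]-.06)<.006)
    red=near&((hsv[...,0]<8)|(hsv[...,0]>172))&(hsv[...,1]>130)&(hsv[...,2]>70)&(W[...,2]>.062)
    for k,q in (('blue',blue),('red',red)):
        if q.sum()>5: print(n,k,q.sum(),np.round(np.percentile(M[q],[1,50,99],axis=0),4).tolist())
    return s
E
python3 - <<'E'
from m import *
print(mould(ctrl.get_state()['tcp_pos'])); measure('scene'); measure('top')
E
```

```text
[-1.19680701e-01 -1.30328125e-06  1.51252113e-01]
scene blue 503 [[-0.0905, -0.0509, 0.0544], [-0.0805, -0.0135, 0.0598], [-0.0375, 0.043, 0.0633]]
scene red 81 [[0.0131, -0.0151, 0.0967], [0.0254, -0.0099, 0.1232], [0.0311, 0.0102, 0.1443]]
top blue 35 [[-0.0801, -0.043, 0.0563], [-0.0448, 0.0032, 0.0613], [-0.0346, 0.0439, 0.0653]]
top red 25 [[0.0123, -0.0102, 0.0967], [0.0267, 0.0024, 0.1322], [0.0295, 0.0134, 0.1476]]
```

The force rose to about 9 N, so the half reached the spring pins and should now stand at about 0.005. Next I'll go over to the far side of the lever.

Request:
drive_tool --moves '[{"dx":0,"dy":0,"dz":-4,"yaw":0},{"dx":-1,"dy":0,"dz":-1,"yaw":0},{"dx":-4,"dy":0,"dz":0,"yaw":0},{"dx":-4,"dy":0,"dz":0,"yaw":0},{"dx":-4,"dy":0,"dz":0,"yaw":0},{"dx":-4,"dy":0,"dz":0,"yaw":0},{"dx":-2,"dy":0,"dz":0,"yaw":0},{"dx":0,"dy":0,"dz":0,"yaw":0},{"dx":0,"dy":0,"dz":4,"yaw":0},{"dx":0,"dy":0,"dz":4,"yaw":0},{"dx":0,"dy":0,"dz":0.4,"yaw":0},{"dx":0,"dy":0,"dz":0,"yaw":0},{"dx":0,"dy":0,"dz":0,"yaw":0}]'

```text
clock: 6.25
tcp_pos: [0.6339, -0.3373, 0.1154]
tcp_rot: [0.076, 0.997, -0.0, -0.0]
wrist_force: [0.9, -0.4, 1.1]
opening: 0.0004
grip_force: 0.0
```

```bash
python3 - <<'E'
from m import *
print(mould(ctrl.get_state()['tcp_pos'])); s=measure('scene'); save({'pixels':cv2.resize(s['pixels'][220:360,300:460],None,fx=4,fy=4)},'pics/s2.png')
E
```

```text
[0.06825839 0.00026317 0.11539504]
scene blue 1001 [[-0.0903, -0.0507, 0.0546], [-0.0692, -0.0083, 0.0601], [-0.0311, 0.0464, 0.0635]]
scene red 144 [[-0.0036, -0.0162, 0.0745], [0.0194, -0.0105, 0.1099], [0.0302, 0.0135, 0.144]]
```

View pics/s2.png

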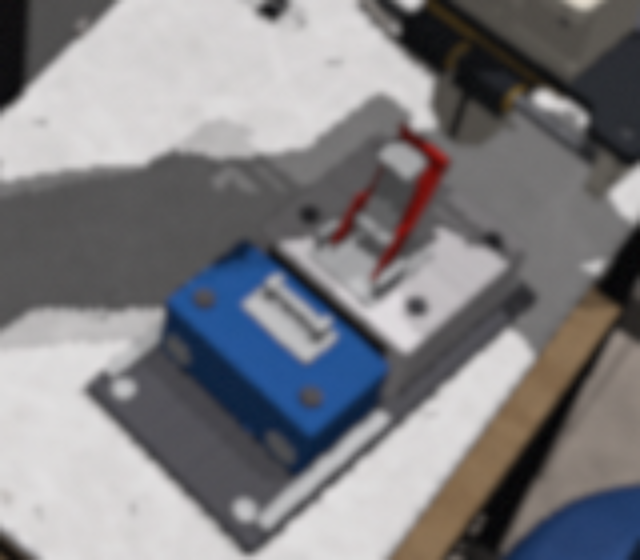

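The view shows the half nearly closed, with the blue block's edge close to the aluminium near (330,290). The lever is still upright at about (410,190), and the fingers are behind it. Now I'll throw the lever over.

Request:
drive_tool --moves '[{"dx":-1.2,"dy":0,"dz":0,"yaw":0},{"dx":-1,"dy":0,"dz":0,"yaw":0},{"dx":-0.8,"dy":0,"dz":0,"yaw":0},{"dx":-0.8,"dy":0,"dz":0,"yaw":0},{"dx":-0.8,"dy":0,"dz":0,"yaw":0},{"dx":-0.8,"dy":0,"dz":0,"yaw":0},{"dx":-0.6,"dy":0,"dz":0,"yaw":0},{"dx":-0.5,"dy":0,"dz":0,"yaw":0},{"dx":0,"dy":0,"dz":0,"yaw":0},{"dx":0,"dy":0,"dz":0,"yaw":0}]'

```text
clock: 7.13
tcp_pos: [0.6984, -0.3468, 0.1146]
tcp_rot: [0.076, 0.997, -0.0, -0.0]
wrist_force: [-1.3, -0.7, -0.6]
opening: 0.0
grip_force: 0.0
```

Request:
drive_tool --moves '[{"dx":-0.3,"dy":0,"dz":0,"yaw":0},{"dx":-0.3,"dy":0,"dz":0,"yaw":0},{"dx":0,"dy":0,"dz":0,"yaw":0}]'

```text
clock: 7.38
tcp_pos: [0.7047, -0.3475, 0.1148]
tcp_rot: [0.076, 0.997, 0.0, 0.0]
wrist_force: [-0.0, -0.2, 0.6]
opening: 0.0006
grip_force: 0.0
```

```bash
python3 - <<'E'
from m import *
print(mould(ctrl.get_state()['tcp_pos'])); s=measure('scene'); save({'pixels':cv2.resize(s['pixels'][220:360,300:460],None,fx=4,fy=4)},'pics/s3.png')
E
```

```text
[0.13981333 0.00086025 0.11479936]
scene blue 1007 [[-0.0905, -0.0508, 0.0548], [-0.0685, -0.0082, 0.06], [-0.0315, 0.046, 0.0633]]
scene red 135 [[-0.0032, -0.0158, 0.0743], [0.0229, -0.0098, 0.1178], [0.0307, 0.0131, 0.145]]
```

View pics/s3.png

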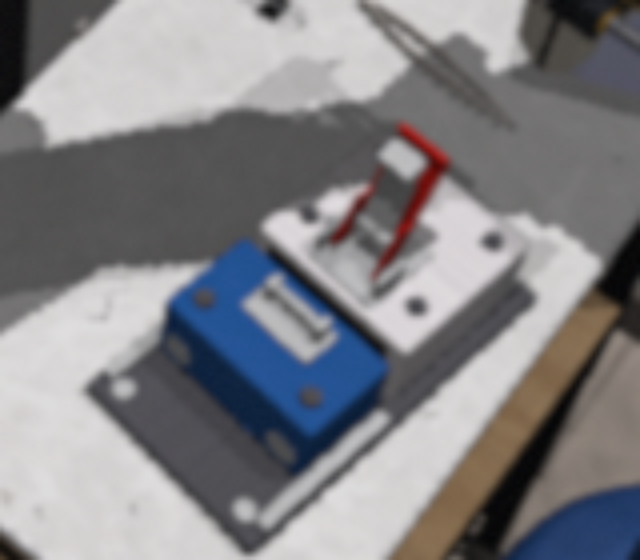

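The lever hasn't moved: I used the wrong sign, since +dx is toward -x of the mould. Nothing was touched. Going back the right way.

Request:
drive_tool --moves '[{"dx":3.5,"dy":0,"dz":0,"yaw":0},{"dx":3.5,"dy":0,"dz":0,"yaw":0},{"dx":1.5,"dy":0,"dz":0,"yaw":0},{"dx":0.8,"dy":0,"dz":0,"yaw":0},{"dx":0.8,"dy":0,"dz":0,"yaw":0},{"dx":0.8,"dy":0,"dz":0,"yaw":0},{"dx":0.8,"dy":0,"dz":0,"yaw":0},{"dx":0.6,"dy":0,"dz":0,"yaw":0},{"dx":0.6,"dy":0,"dz":0,"yaw":0},{"dx":0.6,"dy":0,"dz":0,"yaw":0},{"dx":0.5,"dy":0,"dz":0,"yaw":0},{"dx":0,"dy":0,"dz":0,"yaw":0},{"dx":0,"dy":0,"dz":0,"yaw":0}]'

```text
clock: 8.52
tcp_pos: [0.5656, -0.3264, 0.1146]
tcp_rot: [0.076, 0.997, 0.0, -0.0]
wrist_force: [-0.3, 0.4, 0.5]
opening: 0.0002
grip_force: 0.0
```

Request:
drive_tool --moves '[{"dx":0.2,"dy":0,"dz":0,"yaw":0},{"dx":0.2,"dy":0,"dz":0,"yaw":0},{"dx":0,"dy":0,"dz":0,"yaw":0}]'

```text
clock: 8.77
tcp_pos: [0.5631, -0.3259, 0.1151]
tcp_rot: [0.075, 0.997, -0.0, 0.001]
wrist_force: [3.8, -0.6, 0.7]
opening: 0.0007
grip_force: 1.6
```

```bash
python3 - <<'E'
from m import *
print(mould(ctrl.get_state()['tcp_pos'])); s=measure('scene'); save({'pixels':cv2.resize(s['pixels'][220:360,300:460],None,fx=4,fy=4)},'pics/s4.png')
E
```

```text
[-0.0034349   0.00081429  0.11509824]
scene blue 924 [[-0.0909, -0.0507, 0.0548], [-0.0699, -0.014, 0.0601], [-0.0316, 0.0447, 0.0633]]
scene red 84 [[-0.0373, -0.0163, 0.0854], [-0.0326, -0.0069, 0.1395], [-0.0029, 0.0121, 0.1431]]
```

View pics/s4.png

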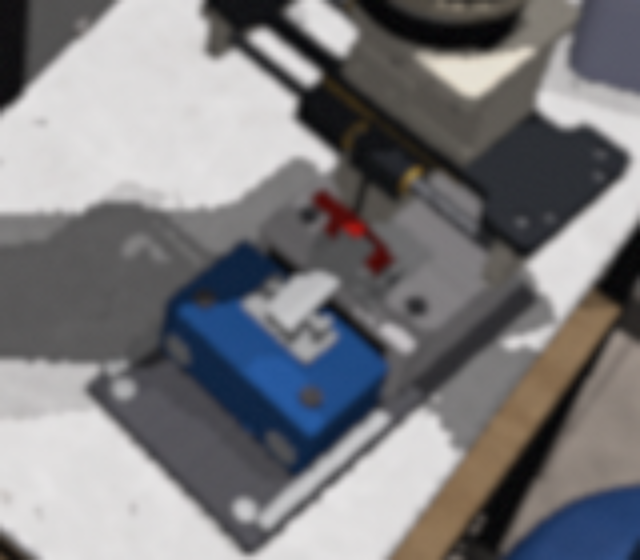

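The lever is over at its stop (red at (350,230)), and the claw has dropped over the keeper bar at (300,300). I'll nudge once more and check the claw's height profile.

Request:
drive_tool --moves '[{"dx":0.2,"dy":0,"dz":0,"yaw":0},{"dx":0,"dy":0,"dz":0,"yaw":0},{"dx":0,"dy":0,"dz":0,"yaw":0}]'

```text
clock: 9.07
tcp_pos: [0.5624, -0.3257, 0.1155]
tcp_rot: [0.075, 0.997, -0.001, 0.002]
wrist_force: [7.9, -1.3, 0.3]
opening: 0.0003
grip_force: 3.4
```

```bash
python3 - <<'E'
from m import *
print(mould(ctrl.get_state()['tcp_pos'])); s=measure('scene'); M=mould(world(s))
q=(abs(M[...,1])<.008)&(M[...,0]>-.08)&(M[...,0]<-.01)&(M[...,2]>.05)
P=M[q]; 
for x in np.arange(-.08,-.01,.004):
    b=P[(P[:,0]>=x)&(P[:,0]<x+.004)]
    if len(b): print(round(x,3),len(b),np.round(np.percentile(b[:,2],[5,50,95]),4))
E
```

```text
[-0.00413407  0.00085269  0.11550387]
scene blue 931 [[-0.0906, -0.0505, 0.0549], [-0.0697, -0.0139, 0.06], [-0.0321, 0.045, 0.0635]]
scene red 80 [[-0.0373, -0.0162, 0.0842], [-0.0325, -0.0075, 0.1391], [-0.0028, 0.0114, 0.1431]]
-0.08 140 [0.0601 0.5502 0.5714]
-0.076 87 [0.0598 0.5599 0.5725]
-0.072 66 [0.059  0.5606 0.5731]
-0.068 60 [0.0601 0.5621 0.5726]
-0.064 78 [0.0604 0.5583 0.5704]
-0.06 69 [0.0618 0.5588 0.5708]
-0.056 55 [0.0764 0.5591 0.5689]
-0.052 71 [0.0778 0.4394 0.5671]
-0.048 533 [0.3134 0.3807 0.4397]
-0.044 195 [0.0814 0.3389 0.5617]
-0.04 120 [0.0819 0.2054 0.5628]
-0.036 97 [0.0806 0.2057 0.561 ]
-0.032 171 [0.0835 0.2296 0.5561]
-0.028 93 [0.0835 0.2342 0.5562]
-0.024 41 [0.0535 0.0869 0.5565]
-0.02 33 [0.0595 0.0874 0.5531]
-0.016 82 [0.0658 0.1293 0.1486]
-0.012 15 [0.0789 0.119  0.2603]
```

The claw top slopes from z 0.087 down to 0.0765 at x = -0.058. A nose resting on the bar would put that end at about 0.088, so it has hooked. Now I'll lift over to the near side of the lever.

Request:
drive_tool --moves '[{"dx":-0.8,"dy":0,"dz":0,"yaw":0},{"dx":0,"dy":0,"dz":-3,"yaw":0},{"dx":0,"dy":0,"dz":-3,"yaw":0},{"dx":0,"dy":0,"dz":0,"yaw":0},{"dx":3,"dy":0,"dz":0,"yaw":0},{"dx":3.4,"dy":0,"dz":0,"yaw":0},{"dx":0,"dy":0,"dz":0,"yaw":0},{"dx":0,"dy":0,"dz":3,"yaw":0},{"dx":0,"dy":0,"dz":2.7,"yaw":0},{"dx":0,"dy":0,"dz":0,"yaw":0},{"dx":0,"dy":0,"dz":0,"yaw":0}]'

```text
clock: 10.03
tcp_pos: [0.5035, -0.3167, 0.1168]
tcp_rot: [0.076, 0.997, 0.001, -0.002]
wrist_force: [-0.4, 0.1, 0.7]
opening: 0.0004
grip_force: 0.0
```

```bash
python3 - <<'E'
from m import *
print(mould(ctrl.get_state()['tcp_pos'])); measure('top'); measure('scene')
E
```

```text
[-0.06375198  0.00089235  0.11681863]
top blue 11 [[-0.056, 0.0333, 0.0576], [-0.0471, 0.0358, 0.0601], [-0.0377, 0.04, 0.0639]]
scene blue 878 [[-0.0905, -0.0508, 0.0547], [-0.0699, -0.015, 0.06], [-0.0329, 0.0452, 0.0633]]
```

Request:
drive_tool --moves '[{"dx":-0.75,"dy":0,"dz":0,"yaw":0},{"dx":-0.75,"dy":0,"dz":0,"yaw":0},{"dx":-0.75,"dy":0,"dz":0,"yaw":0},{"dx":-0.75,"dy":0,"dz":0,"yaw":0},{"dx":-0.75,"dy":0,"dz":0,"yaw":0},{"dx":-0.75,"dy":0,"dz":0,"yaw":0},{"dx":-0.75,"dy":0,"dz":0,"yaw":0},{"dx":-0.75,"dy":0,"dz":0,"yaw":0},{"dx":-0.8,"dy":0,"dz":0.1,"yaw":0},{"dx":-0.8,"dy":0,"dz":0.1,"yaw":0},{"dx":0,"dy":0,"dz":0,"yaw":0},{"dx":0,"dy":0,"dz":0,"yaw":0}]'

```text
clock: 11.13
tcp_pos: [0.5803, -0.3286, 0.1155]
tcp_rot: [0.076, 0.997, -0.0, 0.0]
wrist_force: [0.5, 0.3, -0.3]
opening: 0.0005
grip_force: 0.0
```

```bash
python3 - <<'E'
from m import *
print(mould(ctrl.get_state()['tcp_pos'])); s=measure('scene'); save({'pixels':cv2.resize(s['pixels'][220:360,300:460],None,fx=4,fy=4)},'pics/s5.png')
E
```

```text
[0.01391154 0.00072835 0.11546676]
scene blue 898 [[-0.0848, -0.0508, 0.055], [-0.065, -0.0137, 0.0602], [-0.0282, 0.0449, 0.0635]]
scene red 95 [[-0.002, -0.0165, 0.0797], [0.0148, -0.0078, 0.094], [0.0263, 0.0125, 0.1111]]
```

View pics/s5.png

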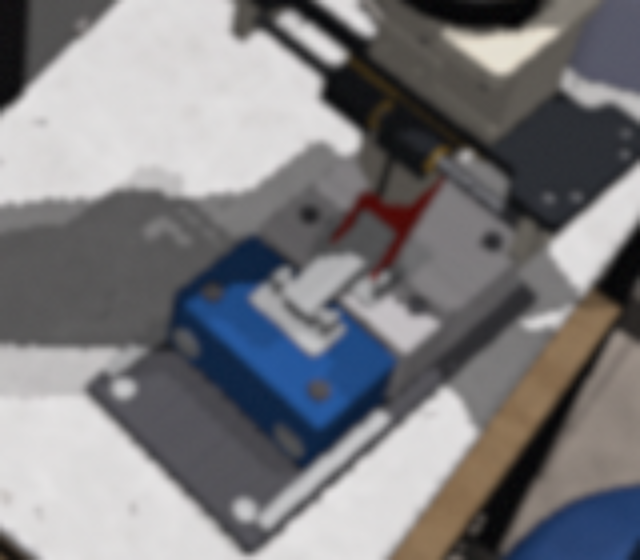

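The claw is hooked over the keeper at (320,285), and the blue half has been drawn in about 5 mm. Continuing along the arc.

Request:
drive_tool --moves '[{"dx":-0.65,"dy":0,"dz":0.4,"yaw":0},{"dx":-0.65,"dy":0,"dz":0.45,"yaw":0},{"dx":-0.5,"dy":0,"dz":0.4,"yaw":0},{"dx":-0.5,"dy":0,"dz":0.45,"yaw":0},{"dx":-0.4,"dy":0,"dz":0.55,"yaw":0},{"dx":-0.4,"dy":0,"dz":0.6,"yaw":0},{"dx":-0.2,"dy":0,"dz":0.5,"yaw":0},{"dx":-0.2,"dy":0,"dz":0.5,"yaw":0},{"dx":0,"dy":0,"dz":0,"yaw":0},{"dx":0,"dy":0,"dz":0,"yaw":0}]'

```text
clock: 12.02
tcp_pos: [0.6143, -0.3337, 0.0768]
tcp_rot: [0.076, 0.997, 0.0, -0.0]
wrist_force: [0.4, 0.1, -0.3]
opening: 0.0002
grip_force: 0.0
```

Request:
drive_tool --moves '[{"dx":-0.2,"dy":0,"dz":0.4,"yaw":0},{"dx":0,"dy":0,"dz":0.4,"yaw":0},{"dx":0,"dy":0,"dz":0,"yaw":0},{"dx":0,"dy":0,"dz":0,"yaw":0}]'

```text
clock: 12.35
tcp_pos: [0.6161, -0.334, 0.069]
tcp_rot: [0.076, 0.997, 0.0, -0.0]
wrist_force: [1.1, 1.0, 0.1]
opening: 0.0006
grip_force: 0.0
```

Request:
drive_tool --moves '[{"dx":0,"dy":0,"dz":0.2,"yaw":0},{"dx":0,"dy":0,"dz":0.2,"yaw":0},{"dx":0,"dy":0,"dz":0,"yaw":0},{"dx":0,"dy":0,"dz":0,"yaw":0}]'

```text
clock: 12.68
tcp_pos: [0.6166, -0.3344, 0.0671]
tcp_rot: [0.076, 0.997, 0.0, 0.001]
wrist_force: [-4.6, 4.0, 14.5]
opening: 0.0005
grip_force: 7.2
```

The TCP stopped at z 0.067 with 14.5 N, which is the lever's flat height. I'll lift clear and check.

Request:
drive_tool --moves '[{"dx":0,"dy":0,"dz":-2,"yaw":0},{"dx":0,"dy":0,"dz":-4,"yaw":0},{"dx":0,"dy":0,"dz":-4,"yaw":0},{"dx":0,"dy":0,"dz":-4,"yaw":0},{"dx":-3,"dy":0,"dz":-2,"yaw":0},{"dx":0,"dy":0,"dz":0,"yaw":0},{"dx":0,"dy":0,"dz":0,"yaw":0},{"dx":0,"dy":0,"dz":0,"yaw":0}]'

```text
clock: 13.35
tcp_pos: [0.6455, -0.3385, 0.2244]
tcp_rot: [0.076, 0.997, 0.0, -0.001]
wrist_force: [0.3, 0.3, -0.5]
opening: 0.0005
grip_force: 0.0
```

```bash
python3 - <<'E'
from m import *
print(mould(ctrl.get_state()['tcp_pos'])); s=measure('scene'); save({'pixels':cv2.resize(s['pixels'][220:360,300:460],None,fx=4,fy=4)},'pics/s6.png')
E
```

```text
[0.07985138 0.00080949 0.22440302]
scene blue 944 [[-0.0814, -0.0508, 0.0546], [-0.0614, -0.0089, 0.06], [-0.0248, 0.0461, 0.0635]]
scene red 306 [[-0.0041, -0.016, 0.0638], [0.0443, -0.0011, 0.068], [0.0721, 0.0128, 0.0802]]
```

View pics/s6.png

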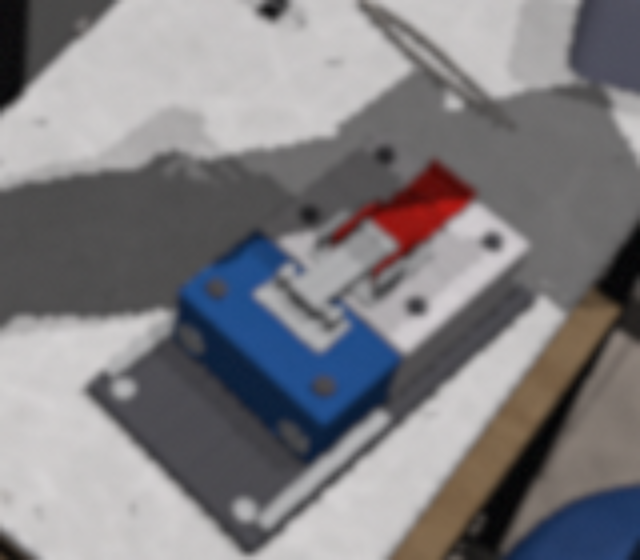

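The lever lies flat, with red at (430,210) and its median z at 0.068. The claw reaches over the keeper at (315,285), and the blue half is closed. One quick check of claw and blue position, then I'll hand in.

```bash
python3 - <<'E'
from m import *
s=ctrl.snapshot('scene'); M=mould(world(s))
for x in np.arange(-.072,.02,.006):
    b=M[(abs(M[...,1])<.006)&(M[...,0]>=x)&(M[...,0]<x+.006)&(M[...,2]>.05)&(M[...,2]<.1)]
    if len(b): print(round(x,3),len(b),np.round(np.median(b[:,2]),4))
hsv=cv2.cvtColor(s['pixels'],cv2.COLOR_RGB2HSV)
bl=(hsv[...,0]>100)&(hsv[...,0]<125)&(hsv[...,1]>120)&(abs(M[...,2]-.06)<.003)&(abs(M[...,1])<.055)&(M[...,0]>-.12)&(M[...,0]<0)
print(np.percentile(M[bl][:,0],[1,99]))
E
```

```text
-0.072 15 0.061
-0.066 15 0.06
-0.06 18 0.061
-0.054 18 0.0622
-0.048 37 0.0682
-0.042 19 0.0778
-0.036 11 0.0774
-0.03 14 0.077
-0.024 15 0.0757
-0.018 15 0.0761
-0.012 15 0.0745
-0.006 15 0.074
0.0 15 0.074
0.006 15 0.0736
0.012 13 0.0736
0.018 5 0.0677
[-0.08109882 -0.02477998]
```

```bash
python3 -c "
from workcell import ctrl; print(ctrl.finish_job())"
```

```text
the job is handed in; nothing more can be done
None
```

The mould is shut and handed in at about 13 s of the 48 s allowed; the last camera check showed the lever flat, the claw hooked over the keeper and the blue half at its shut position, the gripper never touched the other items, and the judge's verdict was not shown.

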